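# Shut the lever-arch file

## Robot

A 6-joint arm with a two-finger parallel gripper is mounted at the origin on the work surface. World frame = base frame: x ahead of the robot, y to its left, z up, the work surface at z = 0. Lengths are in mm, angles in rad, forces in N, time in s.
With the tool pointing down it reaches from about 350 to 875 mm from the base axis. Payload 4.2 kg.
Tool frame: the origin (TCP) lies midway between the tips of the shut fingers; the grasp point (between the pads) lies 19 mm behind it; z points along the fingers, y is the direction in which the jaws open and shut (so a half turn about z gives the same grasp; the last joint's range is limited). The gripper opens to 85 mm and grips with 20 to 120 N. Pads are 22 mm wide; open, the fingers measure 114 mm over their backs; the gripper's body (76 mm by 85 mm) begins 54 mm behind the grasp point. The pads swing forward as they close: fully open they stand 13 mm farther back than shut.
Start: joints at [1.605, 0.385, 0.008, 0, -1.194, -0.259], TCP at [139.288, 609.26, 231.312] pointing down, gripper open.
Joint ranges: [-3.14, 3.14], [-1.21, 2.06], [-1.07, 1.41], [-3.16, 2.05], [-2.99, -0.16], [-3.1, 3.1]. Speed limits (rad/s): [2.79, 2.79, 3.14, 3.14, 3.14, 3.14].

## Interface

Orientations are given as a unit quaternion [x, y, z, w].
In Python, from bench import arm gives the robot as it stands.
- The arm moves only by the tool send_rows, never from a script. Its arguments are lists of equal length, an entry for each row: "translation": the shift along the tool's x, y, z in mm, a list of three; "dr": the turn, a rotation vector about the tool's x, y, z in degrees, a list of three; "grip": the finger opening in mm, from 0 to 85.4. In form: {"translation": [[dx, dy, dz], ...], "dr": [[ax, ay, az], ...], "grip": [grip, ...]}. A call has exactly 5 rows; each row shifts and turns the commanded pose from where the row before left it, along the tool's axes as they then stand; what a row does not reach is not made up. A row lasts 1/8 s, in which the tool goes at most 62.5 mm and 10.7 degrees, less where a joint would pass 70% of its speed; a pose out of reach is approached as far as the arm can. A call with a gripper value outside its range is refused whole. The fingers move at their own pace and stop on an object; the grip force is fixed at half the most. Time passes only in rows, so rows that do not move let the fingers close, or fill a call up. It gives the time, the measured TCP pose, the force and the opening at its end, in the units of the state.
- arm.read_state(): the state, without advancing time (a new reading comes with each control period).
- arm.get_image(name): name is "scene" or "top" or "wrist"; returns the picture (400x640x3 uint8, red, green, blue); there is no depth.
- arm.camera_info(name): a dict with "fx", "fy", "cx", "cy" (pixels), "D" ([k1, k2, p1, p2, k3] as OpenCV has them; the pictures are not rectified), "cam_to_world" (4x4, takes a point from camera to world coordinates). Camera axes: x right, y down, z forward; pixel columns grow to the right and rows downward; lengths in mm; the calibration is good to about 2 mm. A picture is of the moment at which its call begins: read the wrist's pose just before it. camera_info takes no time and is no camera call; for the wrist camera it gives the pose at the moment of the call.
- arm.job_done(): hands the job in, once; it reports no verdict.
Trained networks look in the newest picture that a camera, given by its name, has taken for a name from the list of things; names that differ only in an ending like _2 or _b are one class to them, and where a whole thing is asked for, a point or a joint stands for the part that bears it (a point fixed in the world has none). Each returns a list of dicts, best first, with "confidence" (0 to 1); they miss things now and then, are a little off and sometimes report something else, mostly with a low value. They report only what shows in the picture. A call takes as long as a camera call.
- arm.search_frame(thing, camera): "xyz" ([x, y, z] in mm, in world coordinates, good to about 4 mm: the middle of the surface that is visible of it).
- arm.place_of(thing, camera): "xyz" ([x, y, z] in mm, in world coordinates, good to about 4 mm: a listed point, or the origin of a listed thing).
The state is a dict: "clock": time; "joints": joint angles; "joint_vel": joint speeds; "joint_efforts": joint torques, N m; "position": TCP position; "ee_rot": TCP orientation; "contact_force": force on the tool from outside, world axes, zero at the start; "wrist_torque": the same for the moment, N m; "gripper_width": finger opening in mm.
Only numpy, scipy, OpenCV 4.12 (cv2) and the standard library are available. Lean on these libraries where they do the work, as an engineer would, in place of code of your own. Each camera call takes 0.05 s, during which the arm holds its last target.

## Task

Shut the open lever-arch file with the fingertips: flip its upright lever over past centre so that it snaps down and the rings close, then press the black retaining bar between the ring posts fully down. Push only on the lever and the bar, not on the rings; do not lift or shove the file, and leave everything else where it lies.

Things in the scene. Friction and masses are not known exactly. Their poses are not given: they have to be found in the camera images.
- file: Grey lever-arch file lying open, loose on the desk (0.6 to 1.1 kg; slides if pushed hard). Origin: centre of the back cover's underside; z up; positions below are in its frame. Back cover 215 mm (x) by 190 mm (y), 3 mm thick, carries the steel mechanism; beyond its +y edge lie the spine and the front cover (y to 355 mm). Two ring posts at x = -40 and +40, y = -8 mm, 51 mm high
- rings: Two steel ring arches of 6 mm wire at x = -40 and +40 mm, on one axle along x; origin on the axle at x 0, y 32, z 9 mm. Lever up: they are open, leaning 0.45 rad towards +y (60 mm high, reaching y = 57 mm). Geared to the lever, they close over the posts (64 mm high) as it goes down. Not to be pressed on
- lever (a joint): Angle of the file's lever (rad): 0 = up, leaning 0.35 rad from vertical towards the file's -x; grows as it swings over towards +x, upright at 0.35; 1.82 = fully down, almost flat (0.10 rad above level). Over-centre spring: below about 0.80 it springs back to 0, beyond that it snaps on to 1.82 by itself. Needs at most about 3 N at the tip
- lever_hinge (a point): The lever's hinge, at x -30, y 74, z 16 mm on the file; the hinge axis is the file's y
- lever_tip (a point): Outer end of the lever, 78 mm from its hinge; swings in the vertical plane y = 74 mm of the file. The lever is a steel arm with ribs 14 mm wide and 14 mm deep; its last 24 mm are a flat black tab, 22 mm wide (along y) and 5 mm thick
- bar (a joint): How far the retaining bar has been pushed down (m): starts at 0 to 0.008 (high on the posts), 0.030 = fully down. It stays where it is left; friction about 2 N, so 4 to 6 N moves it
- bar_top (a point): Middle of the top face of the retaining bar: black, 116 mm (file x) by 16 mm (y), 6 mm thick, sliding straight down on the two ring posts. This point is at x 0, y -8 mm on the file, 42 mm above the desk at joint 0, 12 mm when fully down. Collars round the posts stand 2 mm above it. 68 mm between the collars are free for the fingers
- stapler: Bystander: black and grey desk stapler, 135 x 36 x 48 mm, lying on the opened front cover. Origin under its centre
- sunglasses: Bystander: dark folded sunglasses, about 130 mm wide and 42 mm high, on the opened front cover. Origin under its centre
- marker: Bystander: white marker pen with black cap, 125 x 15 x 15 mm, lying on the back cover on the robot's right of the rings. Origin under its centre
- mug: Bystander: white mug, 76 mm wide, 90 mm high, handle to one side, on the desk beside the file. Origin under its centre
- clip_box: Bystander: small grey box of paper clips, 62 x 62 x 36 mm, on the desk beside the file. Origin under its centre
- mobile: Bystander: black mobile phone, 148 x 72 x 8 mm, flat on the desk beyond the file. Origin under its centre
- calculator: Bystander: grey pocket calculator, 115 x 75 x 13 mm, flat on the desk beyond the file. Origin under its centre

How it is judged:
By the outcome, as a careful person would: the job done as asked, in the order asked, and still so for the second after the job is handed in, with the robot touching nothing.
It also fails if it takes over 37 s, if anything falls off the work surface, if the arm or the gripper's body presses on something with over 40 N, if the wrist force passes 120 N, or if a joint passes its speed limit or range.

## Working session

There is one attempt and no reset: what is moved stays moved. The work goes in short steps, Python scripts to look and compute and a tool call to move; the robot and the scene stay as the last step left them, time stands still between calls to the robot, and variables do not carry over. Pictures are saved under pics/ and viewed, and the job is handed in when it is done.

Besides the shell and the picture viewer there is one more tool, called after "Emit:" as name(argument=value, ...) on one line, values as JSON. send_rows: Moves the arm, as the interface text tells. Its arguments: {"type":"object","properties":{"translation":{"type":"array"},"dr":{"type":"array"},"grip":{"type":"array"}},"required":["translation","dr","grip"]}

```bash
mkdir -p pics; ls
python3 - <<'E'
from bench import arm
import cv2
s=arm.read_state();print(s)
for n in ["scene","top","wrist"]:
    im=arm.get_image(n);cv2.imwrite(f"pics/{n}0.png",im[:,:,::-1])
for t in ["lever_hinge","lever_tip","bar_top","rings","file","marker"]:
    for c in ["scene","top"]:
        print(t,c,arm.place_of(t,c)[:2])
for n in ["scene","top","wrist"]: print(n,arm.camera_info(n))
print(arm.read_state()["clock"])
E
```

```text
pics
{'clock': 0.0, 'joints': array([ 1.60457739e+00,  3.85550994e-01,  6.58161478e-03, -4.96548948e-04,
       -1.19397805e+00, -2.58570730e-01]), 'joint_vel': array([2.65978854e-04, 7.49944016e-04, 6.08382290e-04, 1.40282436e-03,
       9.19404861e-04, 1.33849648e-05]), 'joint_efforts': array([ 9.92961805e-05, -3.92292845e+01,  1.88398612e+01,  4.18625280e+00,
       -4.58580122e-03, -1.64324724e-06]), 'position': array([139.18358159, 608.69200205, 230.20799645]), 'ee_rot': array([ 9.93679468e-01, -1.12249299e-01, -7.16362452e-05,  1.09768923e-03]), 'contact_force': array([ 0.10402237, -0.22200426,  0.30000299]), 'wrist_torque': array([-0.00886261,  0.02506561, -0.01218639]), 'gripper_width': 85.29246356737804}
lever_hinge scene [{'xyz': [539.9, 90.1, 19.1], 'confidence': 0.58}]
lever_hinge top [{'xyz': [537.3, 86.8, 16.1], 'confidence': 0.62}]
lever_tip scene [{'xyz': [513.8, 85.8, 88.0], 'confidence': 0.78}, {'xyz': [578.6, -48.6, 3.0], 'confidence': 0.25}]
lever_tip top [{'xyz': [512.1, 86.8, 87.2], 'confidence': 0.52}]
bar_top scene [{'xyz': [578.1, 10.8, 35.9], 'confidence': 0
[... 1465 characters left out ...]
e-02, -1.15047214e-01, -9.93111326e-01,
         1.08871825e+03],
       [ 0.00000000e+00,  0.00000000e+00,  0.00000000e+00,
         1.00000000e+00]])}
wrist {'fx': 292.64288795128266, 'fy': 292.64288795128266, 'cx': 322.54694095403215, 'cy': 201.07202666972978, 'D': array([0.00850002, 0.        , 0.        , 0.        , 0.        ]), 'cam_to_world': array([[-2.23436140e-01, -9.24103329e-01, -3.10015047e-01,
         2.19203884e+02],
       [-9.74718557e-01,  2.11885669e-01,  7.09097854e-02,
         5.90785199e+02],
       [ 1.59776686e-04,  3.18021228e-01, -9.48083579e-01,
         3.73659953e+02],
       [ 0.00000000e+00,  0.00000000e+00,  0.00000000e+00,
         1.00000000e+00]])}
0.75
```

View pics/scene0.png

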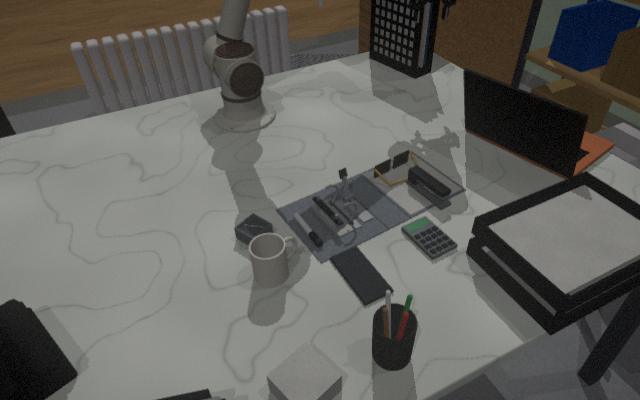

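View pics/top0.png

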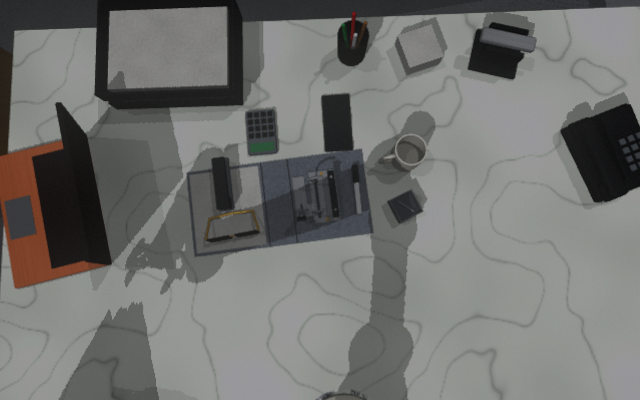

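Run:
```python
import cv2
a=cv2.imread("pics/top0.png")[140:265,180:385]
b=cv2.imread("pics/scene0.png")[145:270,265:470]
f=lambda i:cv2.convertScaleAbs(cv2.resize(i,(800,488),interpolation=cv2.INTER_CUBIC),alpha=1.8,beta=15)
cv2.imwrite("pics/topz.png",f(a));cv2.imwrite("pics/scenez.png",f(b))
```

```text
(no output)
```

View pics/topz.png

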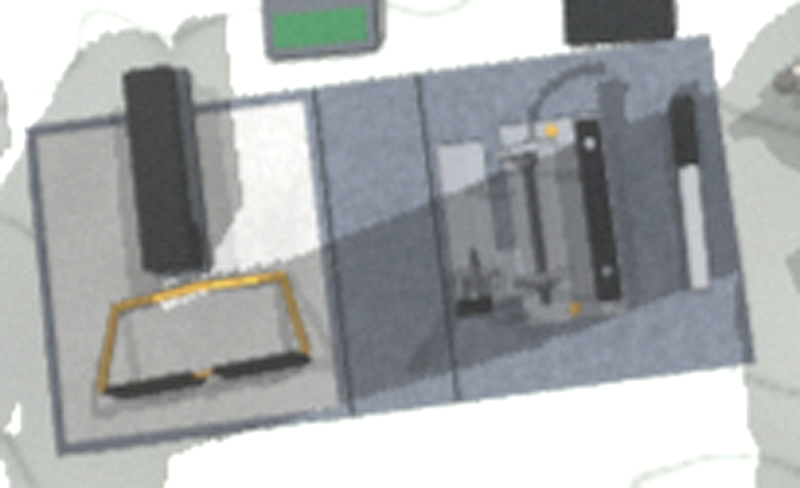

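View pics/scenez.png

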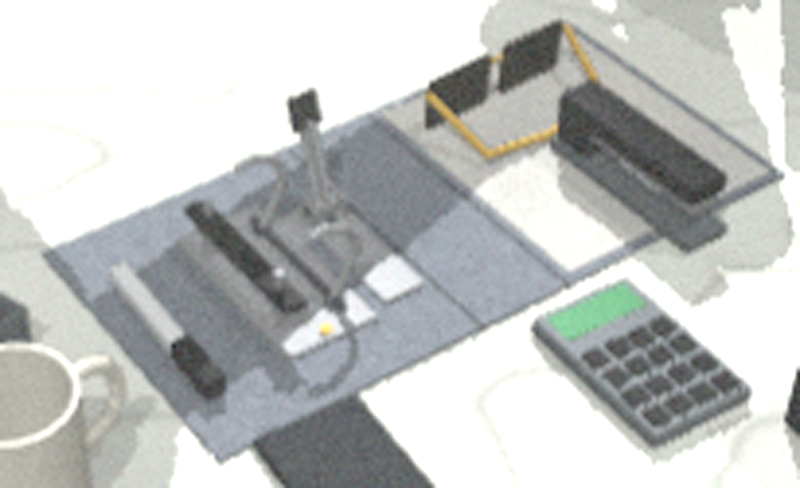

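```bash
cat > h.py <<'E'
import numpy as np,cv2,json
from scipy.optimize import least_squares
def ray(ci,uv):
    K=np.array([[ci['fx'],0,ci['cx']],[0,ci['fy'],ci['cy']],[0,0,1]])
    p=cv2.undistortPoints(np.array([[uv]],float),K,np.array(ci['D']))[0,0]
    T=np.array(ci['cam_to_world']);return T[:3,3],T[:3,:3]@[p[0],p[1],1]
def atz(ci,uv,z):
    o,d=ray(ci,uv);return o+d*(z-o[2])/d[2]
def fit(F,W):
    def r(p):
        c,s=np.cos(p[2]),np.sin(p[2]);return ((F@np.array([[c,s],[-s,c]])+p[:2])-W).ravel()
    return least_squares(r,[577,10,.1])
E
python3 - <<'E'
from h import *
from bench import arm
ct=arm.camera_info("top");cs=arm.camera_info("scene")
k=205/800
t=lambda u,v:(180+u*k-.37,140+v*k*1.0-.37)
s=lambda u,v:(265+u*k-.37,145+v*k-.37)
F=np.array([[107.5,-95],[-107.5,-95],[107.5,355],[-107.5,355]])
W=np.array([atz(ct,t(*p),3)[:2] for p in [(711,36),(752,362),(30,128),(62,454)]])
r=fit(F,W);print("top",r.x,r.fun)
W2=np.array([atz(cs,s(*p),3)[:2] for p in [(220,462),(45,253),(782,176),(562,21)]])
r2=fit(F[:3],W2[:3]);print("scene",r2.x,r2.fun)
for x in (r.x,r2.x):
    c,sn=np.cos(x[2]),np.sin(x[2]);R=np.array([[c,-sn],[sn,c]])
    for n,p in dict(hinge=(-30,74),tip=(-30-78*np.sin(.35),74),bar=(0,-8)).items(): print(n,R@p+x[:2])
# bar ends at z 36..42
for z in (34,38,42): print(z,atz(ct,t(587,122),z)[:2],atz(ct,t(609,299),z)[:2], atz(cs,s(195,208),z)[:2],atz(cs,s(295,300),z)[:2])
# posts holes
print("tab",atz(ct,t(474,308),89),atz(cs,s(303,95),89))
E
```

```text
top [5.75286058e+02 1.51655551e+01 1.00865364e-01] [ 0.60765068  0.16516754 -1.06786436 -3.98717235  1.42788927  1.81370899
 -0.96767559  2.00829582]
scene [5.80752190e+02 1.26926132e+01 1.04326677e-01] [ 0.17053457 -0.83102702 -1.26475164 -3.33582444  1.09421706  4.16685053]
hinge [537.98714897  85.76861016]
tip [511.37705934  83.0754343 ]
bar [576.09161339   7.20621591]
hinge [543.2091259   83.16614238]
tip [516.60851759  80.38087697]
bar [581.58529062   4.73610999]
34 [631.87309418  14.10535953] [519.88607968   3.99376694] [ 5.24518568e+02 -1.49734486e-01] [629.33804158  15.30787705]
38 [631.19439279  14.14078282] [519.63208703   4.06753826] [528.81933199  -2.05346602] [633.06646384  13.31974298]
42 [630.51569141  14.1762061 ] [519.37809438   4.14130957] [533.12009556  -3.95719756] [636.79488609  11.3316089 ]
tab [513.5032704   84.84123939  89.        ] [517.40877228  81.69891179  89.        ]
```

```bash
cat >> h.py <<'E'
from scipy.spatial.transform import Rotation as Ro
def q_down(yaw): # tool z down, tool x at world yaw
    x=np.array([np.cos(yaw),np.sin(yaw),0]);z=np.array([0,0,-1.]);return Ro.from_matrix(np.c_[x,np.cross(z,x),z])
def plan(p,R,tp,tR,n):
    rv=(R.inv()*tR).as_rotvec();out=[];dr=[]
    p=np.array(p,float);cur=R;P=p.copy()
    d=np.round(np.degrees(rv)/n,1)
    for i in range(n):
        w=p+(np.array(tp)-p)*(i+1)/n
        t=np.round(cur.inv().apply(w-P),0 if i<n-1 else 1);out.append(t.tolist());dr.append(d.tolist())
        P=P+cur.apply(t);cur=cur*Ro.from_rotvec(np.radians(d))
    for k in range(0,n,5): print(out[k:k+5],dr[k:k+5])
    print("end",P,cur.as_matrix()[:,0])
    return P,cur
O=np.array([576.7,16.]);Y=.102
def fw(x,y,z):
    c,s=np.cos(Y),np.sin(Y);return np.array([O[0]+c*x-s*y,O[1]+s*x+c*y,z])
E
python3 - <<'E'
from h import *
from bench import arm
s=arm.read_state()
plan(s['position'],Ro.from_quat(s['ee_rot']),fw(-100,75,200),q_down(Y-np.pi/2),15)
E
```

```text
[[29.0, 29.0, 2.0], [32.0, 27.0, 2.0], [34.0, 24.0, 2.0], [36.0, 22.0, 2.0], [37.0, 18.0, 2.0]] [[-0.0, 0.0, 4.8], [-0.0, 0.0, 4.8], [-0.0, 0.0, 4.8], [-0.0, 0.0, 4.8], [-0.0, 0.0, 4.8]]
[[39.0, 15.0, 3.0], [40.0, 12.0, 2.0], [40.0, 8.0, 2.0], [42.0, 5.0, 2.0], [41.0, 1.0, 2.0]] [[-0.0, 0.0, 4.8], [-0.0, 0.0, 4.8], [-0.0, 0.0, 4.8], [-0.0, 0.0, 4.8], [-0.0, 0.0, 4.8]]
[[42.0, -2.0, 2.0], [41.0, -5.0, 2.0], [41.0, -9.0, 2.0], [39.0, -13.0, 2.0], [38.7, -15.3, 2.3]] [[-0.0, 0.0, 4.8], [-0.0, 0.0, 4.8], [-0.0, 0.0, 4.8], [-0.0, 0.0, 4.8], [-0.0, 0.0, 4.8]]
end [469.58395943  80.44517269 199.98042063] [ 8.92236771e-02 -9.96011611e-01 -7.85302813e-05]
```

Emit:
send_rows(translation=[[29,29,2],[32,27,2],[34,24,2],[36,22,2],[37,18,2]], dr=[[0,0,4.8],[0,0,4.8],[0,0,4.8],[0,0,4.8],[0,0,4.8]], grip=[0,0,0,0,0])

```text
clock: 1.38
position: [249.9, 431.7, 221.5]
ee_rot: [0.948, -0.318, 0.0, -0.0]
contact_force: [0.4, 0.8, -0.0]
gripper_width: -0.1
```

Emit:
send_rows(translation=[[39,15,3],[40,12,2],[40,8,2],[42,5,2],[41,1,2]], dr=[[0,0,4.8],[0,0,4.8],[0,0,4.8],[0,0,4.8],[0,0,4.8]], grip=[0,0,0,0,0])

```text
clock: 2.0
position: [360.2, 255.8, 210.6]
ee_rot: [0.862, -0.508, 0.0, -0.0]
contact_force: [0.3, 0.1, -0.0]
gripper_width: -0.0
```

Emit:
send_rows(translation=[[42,-2,2],[41,-5,2],[41,-9,2],[39,-13,2],[38.7,-15.3,2.3]], dr=[[0,0,4.8],[0,0,4.8],[0,0,4.8],[0,0,4.8],[0,0,4.8]], grip=[0,0,0,0,0])

```text
clock: 2.62
position: [470.4, 79.3, 200.3]
ee_rot: [0.737, -0.676, 0.0, -0.0]
contact_force: [-0.2, -0.1, -0.0]
gripper_width: -0.1
```

Run:
```python
from h import *
from bench import arm
s=arm.read_state();print(s['clock'],s['position'],s['joints'],s['gripper_width'],s['contact_force'])
im=arm.get_image("wrist");cv2.imwrite("pics/wrist1.png",im[:,:,::-1])
for t in ["lever_tip","lever_hinge","bar_top"]: print(t,arm.place_of(t,"wrist"))
plan(s['position'],Ro.from_quat(s['ee_rot']),fw(-100,76,72),q_down(Y-np.pi/2),5)
```

```text
2.625 [470.41322701  79.30368523 200.30325566] [ 5.08647352e-01  1.59136449e-01 -3.90594482e-01  9.98709025e-05
 -1.02005199e+00 -4.21930209e-01] -0.11253138488468076 [-0.16074145 -0.13366675 -0.01179302]
lever_tip [{'xyz': [509.1, 84.8, 87.8], 'confidence': 0.77}]
lever_hinge [{'xyz': [539.8, 92.1, 21.1], 'confidence': 0.97}]
bar_top [{'xyz': [580.9, 7.8, 39.9], 'confidence': 0.89}, {'xyz': [539.4, 92.9, 16.2], 'confidence': 0.35}]
[[-0.0, 0.0, 26.0], [-1.0, 0.0, 25.0], [-0.0, 1.0, 26.0], [-1.0, -0.0, 26.0], [-0.2, -0.1, 25.3]] [[-0.0, 0.0, -0.2], [-0.0, 0.0, -0.2], [-0.0, 0.0, -0.2], [-0.0, 0.0, -0.2], [-0.0, 0.0, -0.2]]
end [469.42865096  81.46410208  72.00318268] [ 1.04034224e-01 -9.94573666e-01 -3.20527166e-04]
```

View pics/wrist1.png

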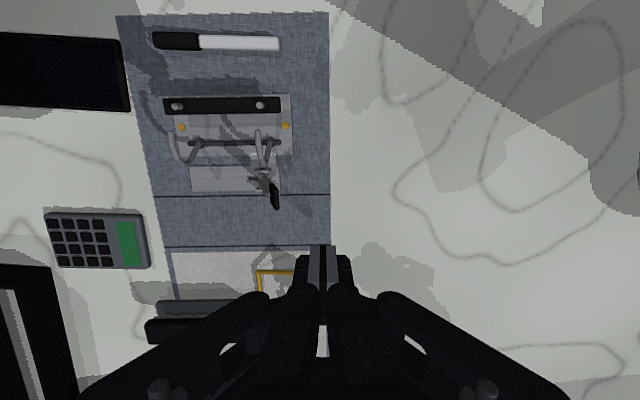

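Emit:
send_rows(translation=[[0,0,26],[-1,0,25],[0,0,26],[-1,0,26],[0,0,25.3]], dr=[[0,0,-0.2],[0,0,-0.2],[0,0,-0.2],[0,0,-0.2],[0,0,-0.2]], grip=[0,0,0,0,0])

```text
clock: 3.45
position: [469.2, 83.6, 71.4]
ee_rot: [0.745, -0.667, 0.0, -0.0]
contact_force: [0.5, -0.3, 0.1]
gripper_width: -0.1
```

Emit:
send_rows(translation=[[0,8,0],[0,8,0],[0,8,0],[0,8,0],[0,0,0]], dr=[[0,0,0],[0,0,0],[0,0,0],[0,0,0],[0,0,0]], grip=[0,0,0,0,0])

```text
clock: 4.08
position: [437.1, 79.0, 72.2]
ee_rot: [0.744, -0.668, 0.0, -0.0]
contact_force: [0.3, 0.7, -0.1]
gripper_width: -0.2
```

Run:
```python
from h import *
from bench import arm
s=arm.read_state();print(s['clock'],s['position'],s['contact_force'])
im=arm.get_image("wrist");cv2.imwrite("pics/wrist2.png",im[:,:,::-1])
im=arm.get_image("scene");cv2.imwrite("pics/scene2.png",cv2.resize(im[120:270,235:475,::-1],(800,500)))
```

```text
4.075 [437.09858459  78.96040322  72.24860696] [ 0.27724985  0.73580912 -0.1090507 ]
```

View pics/wrist2.png

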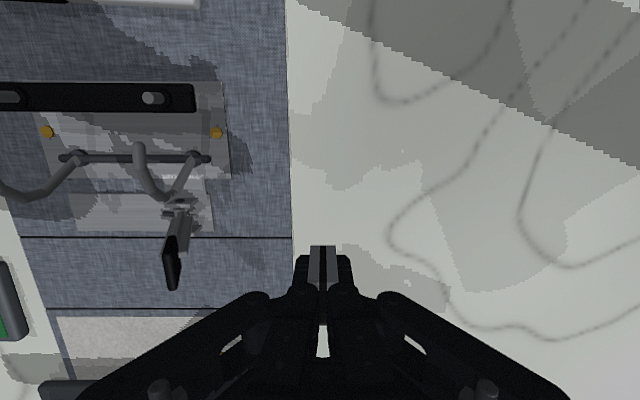

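View pics/scene2.png

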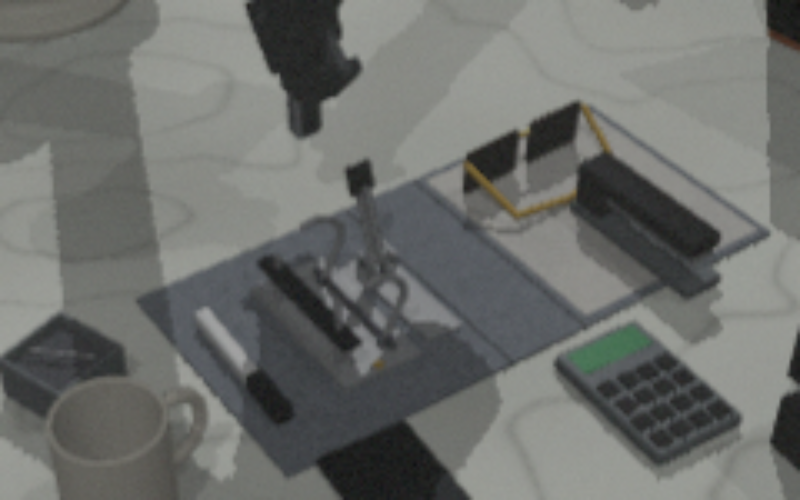

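Emit:
send_rows(translation=[[0,-12,0],[0,-12,0],[0,-10,0],[0,-10,0],[0,-8,0]], dr=[[0,0,0],[0,0,0],[0,0,0],[0,0,0],[0,0,0]], grip=[0,0,0,0,0])

```text
clock: 4.8
position: [490.0, 84.6, 71.5]
ee_rot: [0.744, -0.668, -0.0, 0.0]
contact_force: [-0.4, -0.0, 0.3]
gripper_width: -0.4
```

Emit:
send_rows(translation=[[0,-8,0],[0,-8,0],[0,-8,0],[0,-8,0],[0,-8,0]], dr=[[0,0,0],[0,0,0],[0,0,0],[0,0,0],[0,0,0]], grip=[0,0,0,0,0])

```text
clock: 5.42
position: [529.7, 88.9, 71.7]
ee_rot: [0.744, -0.668, 0.0, -0.0]
contact_force: [-1.2, -0.4, -0.3]
gripper_width: -0.5
```

Run:
```python
from h import *
from bench import arm
s=arm.read_state();print(s['clock'],s['position'],s['contact_force'])
im=arm.get_image("wrist");cv2.imwrite("pics/wrist3.png",im[:,:,::-1])
im=arm.get_image("scene");cv2.imwrite("pics/scene3.png",cv2.resize(im[120:270,235:475,::-1],(800,500)))
```

```text
5.425 [529.65296457  88.85150173  71.70214291] [-1.21261361 -0.35346987 -0.26868236]
```

View pics/wrist3.png

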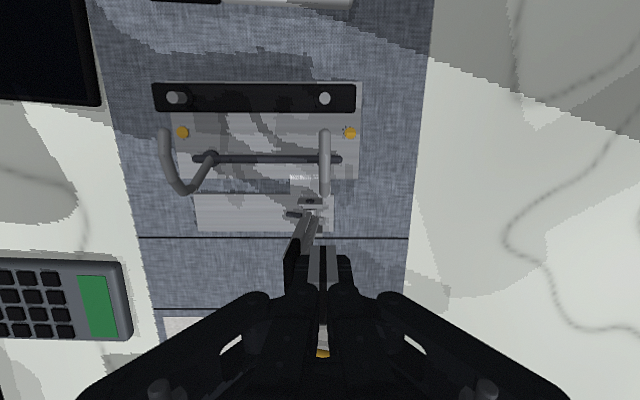

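View pics/scene3.png

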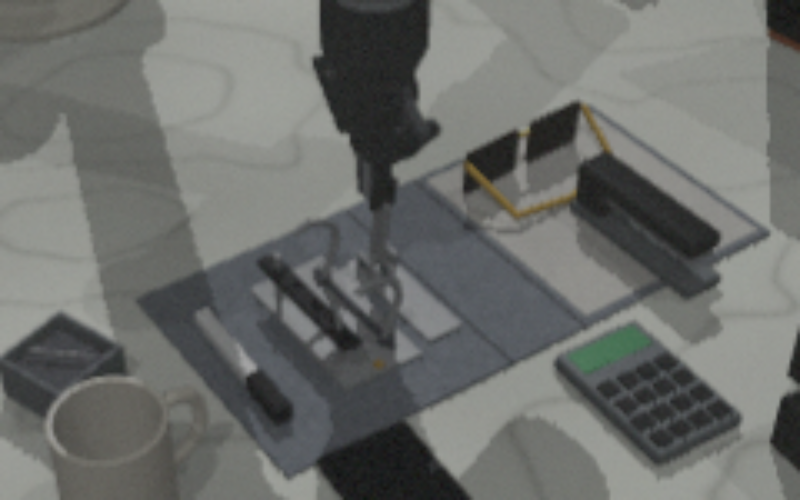

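Emit:
send_rows(translation=[[0,-7,0],[0,-7,0],[0,-7,0],[0,-7,0],[0,-6,0]], dr=[[0,0,0],[0,0,0],[0,0,0],[0,0,0],[0,0,0]], grip=[0,0,0,0,0])

```text
clock: 6.15
position: [564.1, 92.7, 72.0]
ee_rot: [0.744, -0.668, 0.0, -0.001]
contact_force: [-0.2, -0.2, -0.5]
gripper_width: 0.1
```

Run:
```python
from h import *
from bench import arm
s=arm.read_state();print(s['clock'],s['position'],s['contact_force'])
im=arm.get_image("wrist");cv2.imwrite("pics/wrist4.png",im[:,:,::-1])
```

```text
6.15 [564.05820452  92.74707818  72.01277907] [-0.23831196 -0.17479218 -0.47265822]
```

View pics/wrist4.png

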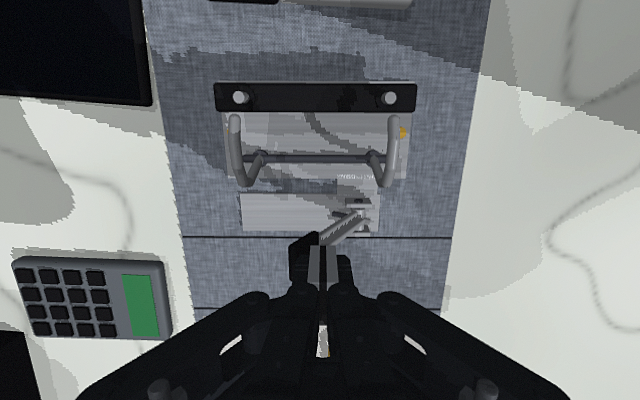

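Emit:
send_rows(translation=[[0,-6,0],[0,-6,0],[0,-6,0],[0,-4,0],[0,0,0]], dr=[[0,0,0],[0,0,0],[0,0,0],[0,0,0],[0,0,0]], grip=[0,0,0,0,0])

```text
clock: 6.82
position: [585.0, 94.8, 71.6]
ee_rot: [0.744, -0.668, -0.0, 0.0]
contact_force: [0.2, 0.3, 0.9]
gripper_width: 0.1
```

Run:
```python
from h import *
from bench import arm
s=arm.read_state();print(s['clock'],s['position'],s['contact_force'])
im=arm.get_image("wrist");cv2.imwrite("pics/wrist5.png",im[:,:,::-1])
```

```text
6.825 [584.99605338  94.80655454  71.61402746] [0.22897466 0.28589246 0.90092528]
```

View pics/wrist5.png

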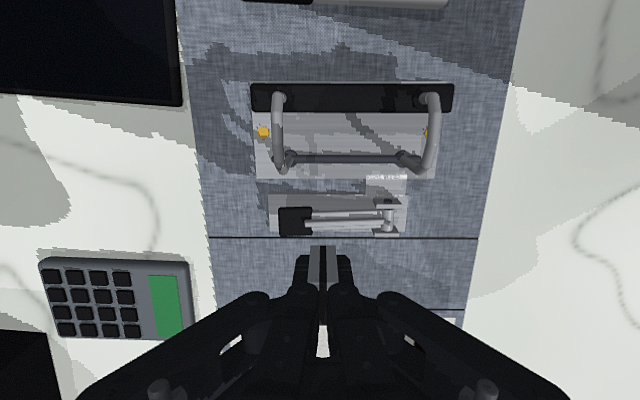

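Run:
```python
from h import *
from bench import arm
ci=arm.camera_info("wrist"); s=arm.read_state()
for z in (34,38,42):
    a=atz(ci,(251,98),z);b=atz(ci,(453,97),z);print(z,a,b,(a+b)/2,np.linalg.norm(a-b))
# cover edges at z3
for v in (60,300): pass
print(fw(0,-8,40))
R=Ro.from_quat(s['ee_rot'])
P,R=plan(s['position'],R,fw(0,60,150),R,5)
plan(P,R,fw(0,-8,130),q_down(Y),10)
```

```text
34 [635.04327383  14.92259789  34.        ] [518.91406665   2.0688574   34.        ] [576.97867024   8.49572765  34.        ] 116.83839867347777
38 [634.12176611  14.88324508  38.        ] [520.57430906   2.31526514  38.        ] [577.34803758   8.59925511  38.        ] 114.2408820098745
42 [633.20025839  14.84389227  42.        ] [522.23455147   2.56167288  42.        ] [577.71740493   8.70278257  42.        ] 111.64336534627121
[577.51458579   8.04157993  40.        ]
[[3.0, 3.0, -16.0], [4.0, 3.0, -15.0], [3.0, 4.0, -16.0], [4.0, 3.0, -16.0], [3.5, 3.1, -15.4]] [[0.0, 0.0, 0.0], [0.0, 0.0, 0.0], [0.0, 0.0, 0.0], [0.0, 0.0, 0.0], [0.0, 0.0, 0.0]]
end [570.60912543  75.66986197 150.00791644] [ 1.06482891e-01 -9.94314535e-01 -3.06701151e-07]
[[7.0, 0.0, 2.0], [7.0, 1.0, 2.0], [6.0, 2.0, 2.0], [6.0, 3.0, 2.0], [5.0, 4.0, 2.0]] [[0.0, 0.0, -9.0], [0.0, 0.0, -9.0], [0.0, 0.0, -9.0], [0.0, 0.0, -9.0], [0.0, 0.0, -9.0]]
[[5.0, 5.0, 2.0], [4.0, 6.0, 2.0], [3.0, 6.0, 2.0], [2.0, 6.0, 2.0], [1.3, 7.1, 2.0]] [[0.0, 0.0, -9.0], [0.0, 0.0, -9.0], [0.0, 0.0, -9.0], [0.0, 0.0, -9.0], [0.0, 0.0, -9.0]]
end [577.54236747   7.99989541 130.00796906] [ 9.94314507e-01  1.06482888e-01 -2.37405888e-04]
```

Emit:
send_rows(translation=[[0,0,-19],[5,4,-15],[4,4,-15],[4,4,-15],[4.5,4,-14]], dr=[[0,0,0],[0,0,0],[0,0,0],[0,0,0],[0,0,0]], grip=[0,0,0,0,0])

```text
clock: 7.5
position: [570.4, 75.3, 150.9]
ee_rot: [0.744, -0.668, 0.0, -0.0]
contact_force: [0.5, -0.0, -1.4]
gripper_width: 0.1
```

Emit:
send_rows(translation=[[7,0,2],[7,1,2],[6,2,2],[6,3,2],[5,4,2]], dr=[[0,0,-9],[0,0,-9],[0,0,-9],[0,0,-9],[0,0,-9]], grip=[0,0,0,0,0])

```text
clock: 8.12
position: [574.0, 41.9, 140.1]
ee_rot: [0.944, -0.33, 0.0, -0.0]
contact_force: [0.9, 0.3, 0.1]
gripper_width: 0.7
```

Emit:
send_rows(translation=[[5,5,2],[4,6,2],[3,6,2],[2,6,2],[1,7,2]], dr=[[0,0,-9],[0,0,-9],[0,0,-9],[0,0,-9],[0,0,-9]], grip=[0,0,0,0,0])

```text
clock: 8.75
position: [577.2, 7.7, 130.2]
ee_rot: [0.998, 0.056, 0.0, -0.0]
contact_force: [0.2, 0.6, 0.2]
gripper_width: -0.5
```

Run:
```python
from h import *
from bench import arm
s=arm.read_state();print(s['clock'],s['position'],Ro.from_quat(s['ee_rot']).as_matrix()[:,0],s['joints'],s['contact_force'])
im=arm.get_image("wrist");cv2.imwrite("pics/wrist6.png",im[:,:,::-1])
im=arm.get_image("scene");cv2.imwrite("pics/scene6.png",cv2.resize(im[120:270,235:475,::-1],(800,500)))
print(arm.place_of("bar_top","wrist"),arm.place_of("bar_top","scene"))
R=Ro.from_quat(s['ee_rot'])
plan(s['position'],R,np.array([577.4,8.4,60]),q_down(.104),5)
```

```text
8.75 [577.21184036   7.72850213 130.15134999] [9.93742546e-01 1.11694866e-01 9.62906909e-05] [ 2.93864031e-01  3.95966704e-01 -2.50072695e-01 -2.60406648e-05
 -9.24655197e-01  1.38887640e+00] [0.1644457  0.61306828 0.17521382]
[{'xyz': [668.7, -179.4, 5.0], 'confidence': 0.74}, {'xyz': [578.5, 9.5, 39.7], 'confidence': 0.6}] [{'xyz': [576.8, 9.5, 37.3], 'confidence': 0.8}]
[[0.0, -0.0, 14.0], [0.0, -0.0, 14.0], [0.0, -0.0, 14.0], [0.0, -1.0, 14.0], [0.3, 0.4, 14.2]] [[-0.0, -0.0, 0.1], [-0.0, -0.0, 0.1], [-0.0, -0.0, 0.1], [-0.0, -0.0, 0.1], [-0.0, -0.0, 0.1]]
end [577.45201413   8.35990857  59.95140272] [9.94679417e-01 1.03018684e-01 9.59479574e-05]
```

View pics/wrist6.png

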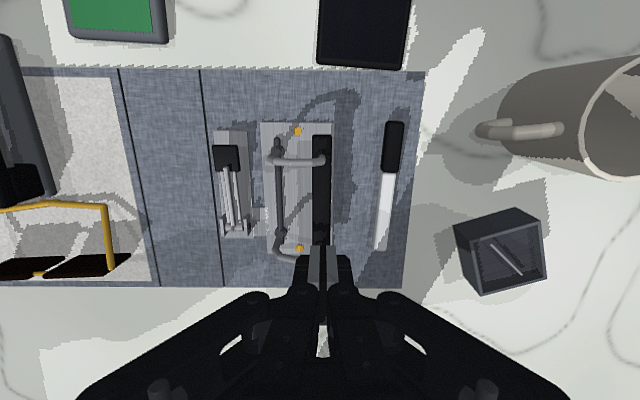

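View pics/scene6.png

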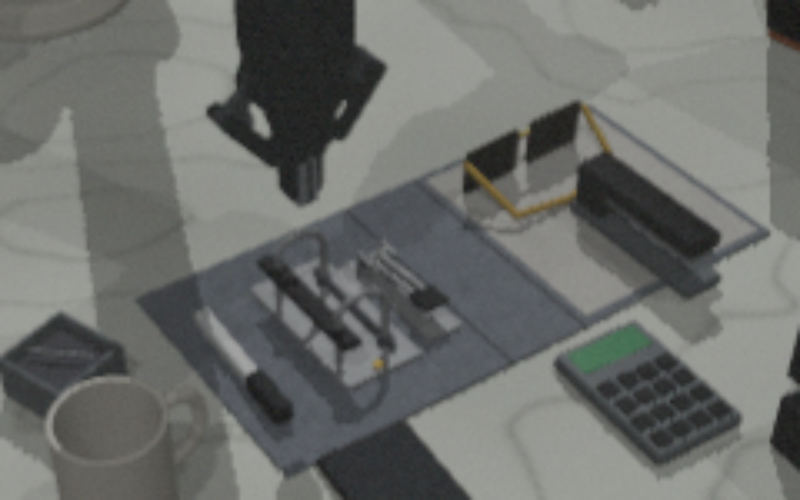

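Emit:
send_rows(translation=[[0,0,14],[0,0,14],[0,0,14],[0,-1,14],[0.3,0.4,14]], dr=[[0,0,0.1],[0,0,0.1],[0,0,0.1],[0,0,0.1],[0,0,0.1]], grip=[0,0,0,0,0])

```text
clock: 9.57
position: [577.5, 8.8, 58.5]
ee_rot: [0.999, 0.049, -0.0, 0.0]
contact_force: [0.1, -0.5, -0.9]
gripper_width: 0.4
```

Emit:
send_rows(translation=[[0,0,5],[0,0,5],[0,0,4],[0,0,4],[0,0,3]], dr=[[0,0,0],[0,0,0],[0,0,0],[0,0,0],[0,0,0]], grip=[0,0,0,0,0])

```text
clock: 10.2
position: [577.7, 8.8, 38.7]
ee_rot: [0.999, 0.049, 0.0, -0.0]
contact_force: [-0.5, 0.9, 0.8]
gripper_width: -0.2
```

Emit:
send_rows(translation=[[0,0,3],[0,0,3],[0,0,3],[0,0,3],[0,0,3]], dr=[[0,0,0],[0,0,0],[0,0,0],[0,0,0],[0,0,0]], grip=[0,0,0,0,0])

```text
clock: 10.82
position: [577.7, 8.8, 23.6]
ee_rot: [0.999, 0.049, 0.0, -0.0]
contact_force: [-0.0, 0.8, 2.1]
gripper_width: -0.5
```

Run:
```python
from h import *
from bench import arm
s=arm.read_state();print(s['clock'],s['position'],s['contact_force'],s['wrist_torque'])
im=arm.get_image("scene");cv2.imwrite("pics/scene7.png",cv2.resize(im[120:270,235:475,::-1],(800,500)))
```

```text
10.825 [577.69192654   8.77020665  23.57096959] [-0.0191807   0.75655448  2.13147833] [0.02288052 0.12856505 0.00751611]
```

View pics/scene7.png

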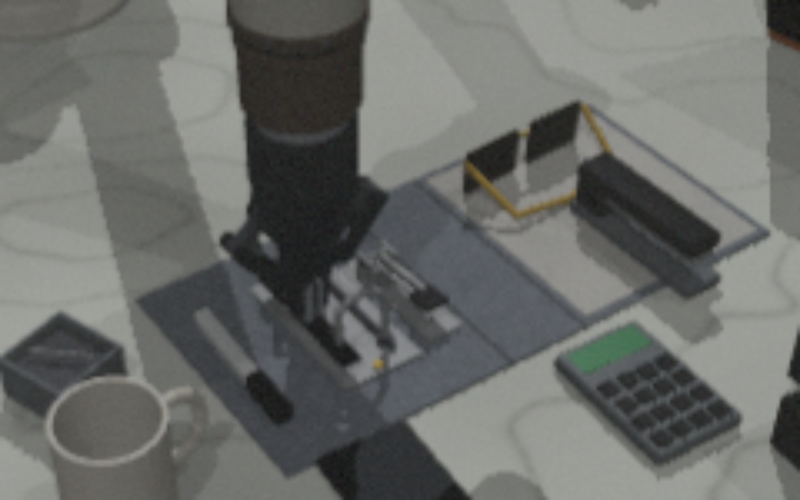

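Emit:
send_rows(translation=[[0,0,3],[0,0,3],[0,0,3],[0,0,2],[0,0,1]], dr=[[0,0,0],[0,0,0],[0,0,0],[0,0,0],[0,0,0]], grip=[0,0,0,0,0])

```text
clock: 11.5
position: [577.7, 8.8, 12.1]
ee_rot: [0.999, 0.049, -0.0, 0.0]
contact_force: [-1.7, 1.2, 9.2]
gripper_width: 0.3
```

Emit:
send_rows(translation=[[0,0,0.5],[0,0,0],[0,0,0],[0,0,0],[0,0,0]], dr=[[0,0,0],[0,0,0],[0,0,0],[0,0,0],[0,0,0]], grip=[0,0,0,0,0])

```text
clock: 12.12
position: [577.7, 8.8, 12.1]
ee_rot: [0.999, 0.049, 0.0, 0.0]
contact_force: [-2.8, 0.7, 7.2]
gripper_width: 0.1
```

Emit:
send_rows(translation=[[0,0,0.5],[0,0,0.5],[0,0,0],[0,0,0],[0,0,0]], dr=[[0,0,0],[0,0,0],[0,0,0],[0,0,0],[0,0,0]], grip=[0,0,0,0,0])

```text
clock: 12.75
position: [577.8, 8.8, 12.0]
ee_rot: [0.999, 0.049, 0.0, 0.0]
contact_force: [-3.6, -0.3, 13.0]
gripper_width: 0.4
```

Emit:
send_rows(translation=[[0,0,-5],[0,0,-10],[0,0,-15],[0,0,-20],[0,0,-25]], dr=[[0,0,0],[0,0,0],[0,0,0],[0,0,0],[0,0,0]], grip=[0,0,0,0,0])

```text
clock: 13.38
position: [577.4, 8.7, 86.2]
ee_rot: [0.999, 0.049, -0.0, 0.0]
contact_force: [1.2, 0.3, 0.2]
gripper_width: 0.1
```

Emit:
send_rows(translation=[[0,0,-25],[-10,0,-30],[-25,0,-20],[-30,0,-10],[-30,0,0]], dr=[[0,0,0],[0,0,0],[0,0,0],[0,0,0],[0,0,0]], grip=[0,0,0,0,0])

```text
clock: 14.0
position: [482.8, -0.5, 172.0]
ee_rot: [0.999, 0.049, 0.002, -0.0]
contact_force: [0.3, 0.5, 0.0]
gripper_width: 0.2
```

Run:
```python
from h import *
from bench import arm
s=arm.read_state();print(s['clock'],s['position'],s['contact_force'])
for c in ["scene","top","wrist"]:
    im=arm.get_image(c)[:,:,::-1]
    if c=="scene": im=cv2.resize(im[120:270,235:475],(800,500))
    cv2.imwrite(f"pics/{c}8.png",im)
for c in ["scene","wrist"]:
  for t in ["bar_top","lever_tip","lever_hinge","file","marker"]: print(c,t,arm.place_of(t,c)[:1])
```

```text
14.0 [482.8215287   -0.50976055 171.98567945] [0.31014033 0.51756025 0.03947215]
scene bar_top [{'xyz': [577.0, 9.6, 12.0], 'confidence': 0.59}]
scene lever_tip [{'xyz': [762.3, -8.4, -1.8], 'confidence': 0.7}]
scene lever_hinge [{'xyz': [541.0, 89.5, 15.1], 'confidence': 0.55}]
scene file [{'xyz': [577.0, 15.5, -1.3], 'confidence': 0.73}]
scene marker [{'xyz': [577.9, -52.7, 1.4], 'confidence': 0.8}]
wrist bar_top [{'xyz': [580.6, 7.9, 9.5], 'confidence': 0.79}]
wrist lever_tip [{'xyz': [611.4, 97.0, 24.1], 'confidence': 0.83}]
wrist lever_hinge [{'xyz': [540.0, 91.0, 16.2], 'confidence': 0.79}]
wrist file [{'xyz': [582.2, 13.6, 1.6], 'confidence': 0.75}]
wrist marker [{'xyz': [582.6, -53.3, 4.5], 'confidence': 0.73}]
```

View pics/scene8.png

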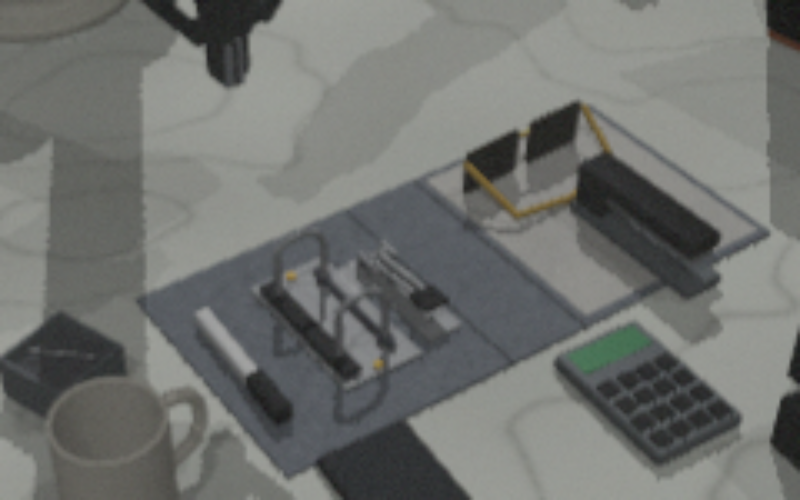

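View pics/wrist8.png

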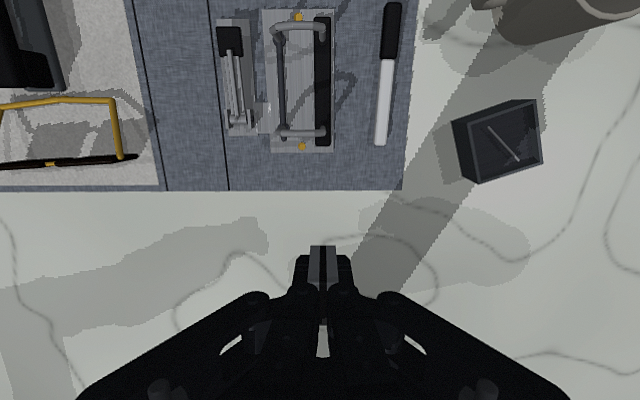

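The pictures show the lever flat (wrist, tab near (231,40)), the rings closed over the posts, and the bar down on the plate. The file and the objects around it have not moved. I'm handing the job in.

```bash
python3 -c "
from bench import arm
print(arm.job_done())"
```

```text
the job is handed in; nothing more can be done
None
```

The lever-arch file is shut: the lever is over and down, the rings are closed, and the retaining bar is fully pressed. I handed the job in at about 14.5 s of the 37 s allowed.

**Lever:** I pushed the tab over with the shut fingertips, at up to about 1 N in the readings. It snapped down by itself and the rings closed over the posts. The last wrist check put the tip at z 24 mm, which matches fully down.

**Bar:** I turned the gripper a quarter turn and pressed the bar's middle between the collars. It stopped at TCP z 12.0 mm and did not move further at 13 N. The last checks put its top at 12.0 mm (scene camera) and 9.5 mm (wrist camera); fully down is 12 mm.

**Surroundings:** The file's position agreed before and after to within the 4 mm the cameras allow, and the other objects looked unmoved. The arm ended clear of everything.

**Errors and disagreements:**
- My first sideways move went the wrong way, 32 mm through free air, and touched nothing.
- The scene camera's last lever-tip reading, (762, -8), was a false detection; the wrist picture and reading show the lever down.
- An earlier wrist-camera reading of the bar was also false, and I ignored it.

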